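# Post the paid paperweights through the collection box's flap

### The job

The red lacquered paperweights in the tray are paid orders: turn the red latch lever of the collection box to free its flap, then lay the red paperweights one after another on the loading ledge and push each in through the flap until it slides down inside and the flap falls shut behind it. When all of them are in, turn the lever fully back to latch the flap. Leave the blue paperweights in the tray, and do not disturb the ink bottle, the dish or the brush pot.

Things in the scene. Friction and masses are not known exactly. Their poses are not given: they have to be found in the camera images.
- red1_c (a point): a lacquered wooden paperweight, red: a flat bar 120 x 36 x 18 mm (its own x, y, z) with a brass grip rib 60 mm long, 12 mm wide, 16 mm high along the middle of its top; 100 to 195 g, slippery on its like. This point is its centre, 17 mm above its underside (bar's top 1 mm, rib's top 17 mm above this point); its x runs along the bar, z up. A paid order; may be absent
- red2_c (a point): a lacquered wooden paperweight, red: a flat bar 120 x 36 x 18 mm (its own x, y, z) with a brass grip rib 60 mm long, 12 mm wide, 16 mm high along the middle of its top; 100 to 195 g, slippery on its like. This point is its centre, 17 mm above its underside (bar's top 1 mm, rib's top 17 mm above this point); its x runs along the bar, z up. A paid order; may be absent
- red3_c (a point): a lacquered wooden paperweight, red: a flat bar 120 x 36 x 18 mm (its own x, y, z) with a brass grip rib 60 mm long, 12 mm wide, 16 mm high along the middle of its top; 100 to 195 g, slippery on its like. This point is its centre, 17 mm above its underside (bar's top 1 mm, rib's top 17 mm above this point); its x runs along the bar, z up. A paid order; may be absent
- red4_c (a point): a lacquered wooden paperweight, red: a flat bar 120 x 36 x 18 mm (its own x, y, z) with a brass grip rib 60 mm long, 12 mm wide, 16 mm high along the middle of its top; 100 to 195 g, slippery on its like. This point is its centre, 17 mm above its underside (bar's top 1 mm, rib's top 17 mm above this point); its x runs along the bar, z up. A paid order; may be absent
- red5_c (a point): a lacquered wooden paperweight, red: a flat bar 120 x 36 x 18 mm (its own x, y, z) with a brass grip rib 60 mm long, 12 mm wide, 16 mm high along the middle of its top; 100 to 195 g, slippery on its like. This point is its centre, 17 mm above its underside (bar's top 1 mm, rib's top 17 mm above this point); its x runs along the bar, z up. A paid order; may be absent
- blue1_c (a point): a lacquered wooden paperweight, blue: a flat bar 120 x 36 x 18 mm (its own x, y, z) with a brass grip rib 60 mm long, 12 mm wide, 16 mm high along the middle of its top; 100 to 195 g, slippery on its like. This point is its centre, 17 mm above its underside (bar's top 1 mm, rib's top 17 mm above this point); its x runs along the bar, z up. Unpaid stock
- blue2_c (a point): a lacquered wooden paperweight, blue: a flat bar 120 x 36 x 18 mm (its own x, y, z) with a brass grip rib 60 mm long, 12 mm wide, 16 mm high along the middle of its top; 100 to 195 g, slippery on its like. This point is its centre, 17 mm above its underside (bar's top 1 mm, rib's top 17 mm above this point); its x runs along the bar, z up. Unpaid stock
- blue3_c (a point): a lacquered wooden paperweight, blue: a flat bar 120 x 36 x 18 mm (its own x, y, z) with a brass grip rib 60 mm long, 12 mm wide, 16 mm high along the middle of its top; 100 to 195 g, slippery on its like. This point is its centre, 17 mm above its underside (bar's top 1 mm, rib's top 17 mm above this point); its x runs along the bar, z up. Unpaid stock
- tray: shallow wooden tray, 312 x 320 mm outside (its x, y), walls 6 mm thick and 26 mm high; the paperweights lie on its floor, 6 mm above the table. It is fixed. Origin: under its middle, on the table
- collect_box: dark wooden collection box, fixed to the table. Origin: on the table, under the middle of the flap; its x points inwards through the flap, its z up. Solid wood, 160 mm wide, under the ledge at x -157 to 0 mm; behind the flap a closed housing with clear upper walls and roof (top 229 mm above the table), x 0 to 290 mm, y -160 to 80 mm
- ledge (a point): middle of the flat steel loading ledge's top, 75 mm in front of the flap, 160 mm above the table; axes as the collection box. The ledge runs from x -157 to +8 mm of the flap, with brass rims 12 mm high along both sides (x -155 to -22 mm, 144 mm between them)
- sill (a point): middle of the doorway in the plane of the flap, at ledge height; axes as the collection box. The doorway is 126 mm wide, 60 mm high; the ledge ends 8 mm behind it
- chute (a point): top edge of the polished chute behind the flap, 8 mm inside: it falls at 28 degrees for 100 mm into a well whose floor slopes to the right (-y) side, end at x = 285 mm. A paperweight pushed in until its middle is past this edge tips over and slides down by itself
- flap (a joint): brass flap, 116 mm wide, 55 mm high, hung from a rod 224 mm above the table; rad, 0 = shut, to 1.45 as its lower edge swings inwards. 70 g: a paperweight pushed against it opens it, and it falls shut by its weight. Its tab, 24 mm wide, stands 20 mm above the rod and leans outwards as it opens; with the latch shut, the latch's hook stops this tab at 0.16 rad
- latch (a joint): red latch lever on the roof, on a vertical pivot; rad, 0 = shut (handle along the collection box's +y, hook over the flap's tab), to 1.57 = free (handle along the collection box's +x, away from the ledge; hook swung aside). It grows clockwise seen from above, stays where it is left; about 0.15 N m turns it
- latch_axis (a point): on the latch's pivot, at the handle's mid-height (254 mm above the table), 45 mm behind the flap
- latch_handle (a point): on the latch handle, 55 mm out from the pivot, at mid-height; the handle is a level bar 16 mm wide, 16 mm high (from 17 to 33 mm above the roof), its end 70 mm from the pivot; it can be pushed from the side; its y points outwards along the handle
- ink_bottle: black ink bottle, 56 mm across, 130 mm high, standing; origin at its underside. Not to be disturbed
- dish: white porcelain dish, 90 mm across, 30 mm high; origin at its underside. Not to be disturbed
- brush_pot: blue ceramic pot with brushes, 72 mm across, about 200 mm high with the brushes; origin at its underside. Not to be disturbed
Not all that is in view belongs to the job. What is shaped like the part that bears red5_c but purple is not meant.

How it is judged:
On the way, in this order (a step that is already met when the one before it is completed fails the run):
1. the latch lever is turned to free the flap (value of joint latch above 0.8 rad), for 0.2 s.
2. all red paperweights are inside the collection box and the flap hangs shut (x of red1_c in the frame of collect_box between 0.07 and 0.285 m and y of red1_c in the frame of collect_box between -0.155 and 0.075 m and height (world z) of each of red1_c, red2_c, red3_c, red4_c, red5_c below 0.17 m and x of red2_c in the frame of collect_box between 0.07 and 0.285 m and y of red2_c in the frame of collect_box between -0.155 and 0.075 m and x of red3_c in the frame of collect_box between 0.07 and 0.285 m and y of red3_c in the frame of collect_box between -0.155 and 0.075 m and x of red4_c in the frame of collect_box between 0.07 and 0.285 m and y of red4_c in the frame of collect_box between -0.155 and 0.075 m and x of red5_c in the frame of collect_box between 0.07 and 0.285 m and y of red5_c in the frame of collect_box between -0.155 and 0.075 m and value of joint flap below 0.08 rad), for 0.3 s.
3. the lever is turned back and the flap is latched (value of joint latch below 0.2 rad), for 0.2 s.
At the end, for the whole second after the job is handed in: Every red paperweight is at rest inside the collection box, its centre over 70 mm behind the flap and below 170 mm height; the flap hangs shut (within 0.08 rad), the latch is shut (within 0.2 rad), and the blue paperweights lie in the tray (all of step 2 and value of joint latch below 0.2 rad and x of blue1_c in the frame of tray between -0.15 and 0.15 m and y of blue1_c in the frame of tray between -0.155 and 0.155 m and height (world z) of each of blue1_c, blue2_c, blue3_c below 0.07 m and x of blue2_c in the frame of tray between -0.15 and 0.15 m and y of blue2_c in the frame of tray between -0.155 and 0.155 m and x of blue3_c in the frame of tray between -0.15 and 0.15 m and y of blue3_c in the frame of tray between -0.155 and 0.155 m and linear speed of each of red1, red2, red3, red4, red5 below 0.05 m/s); the robot touches nothing.
It fails at once if the ink bottle is disturbed (shifted over 30 mm or tipped over 0.35 rad) (distance of ink_bottle from where it was at the start of the episode above 0.03 m or angle between ink_bottle's own z axis and vertical above 0.35 rad).
It fails at once if the dish is disturbed (shifted over 30 mm or tipped over 0.35 rad) (distance of dish from where it was at the start of the episode above 0.03 m or angle between dish's own z axis and vertical above 0.35 rad).
It fails at once if the brush pot is disturbed (shifted over 30 mm or tipped over 0.35 rad) (distance of brush_pot from where it was at the start of the episode above 0.03 m or angle between brush_pot's own z axis and vertical above 0.35 rad).
It fails at once if a blue paperweight is put into the collection box ((x of blue1_c in the frame of collect_box between 0.07 and 0.285 m and y of blue1_c in the frame of collect_box between -0.155 and 0.075 m and height (world z) of blue1_c below 0.17 m) or (x of blue2_c in the frame of collect_box between 0.07 and 0.285 m and y of blue2_c in the frame of collect_box between -0.155 and 0.075 m and height (world z) of blue2_c below 0.17 m) or (x of blue3_c in the frame of collect_box between 0.07 and 0.285 m and y of blue3_c in the frame of collect_box between -0.155 and 0.075 m and height (world z) of blue3_c below 0.17 m)).
Of red1, red2, red3, red4, red5 only 3 to 5 are there at a start; the rules pass over those that are not, and their reading is None.
At some moment in a run one of red1, red2, red3, red4, red5 may be knocked a few centimetres aside while the robot is not near it.
Once in a run the grip may slacken for a moment while it holds something.
It also fails if it takes over 210 s, if anything falls off the work surface, if the arm or the gripper's body presses on something with over 40 N, if the wrist force passes 120 N, or if a joint passes its speed limit or range.

### The arm

A 7-joint arm with a two-finger parallel gripper is mounted at the origin on the work surface. World frame = base frame: x ahead of the robot, y to its left, z up, the work surface at z = 0. Lengths are in m, angles in rad, forces in N, time in s.
With the tool pointing down it reaches from about 0.425 to 0.825 m from the base axis. Payload 3.6 kg.
Tool frame: the origin (TCP) lies where the fingers leave the gripper's body, on its centre line; the fingertips stand 73 mm ahead of it and the grasp point (between the pads) lies 54 mm ahead of it; z points along the fingers, y is the line along which they close (so a half turn about z gives the same grasp; the last joint's range is limited). The gripper opens to 85 mm and grips with 20 to 120 N. Pads are 22 mm wide; open, the fingers measure 114 mm over their backs; the gripper's body (76 mm by 85 mm) begins 54 mm behind the grasp point. The pads swing forward as they close: fully open they stand 13 mm farther back than shut.
Start: joints at [-1.315, 0.615, -0.013, 1.423, 0.008, 1.103, -0.04], TCP at [0.181, 0.624, 0.304] pointing down, gripper open.
Joint ranges: [-3.12, 3.12], [-0.3, 2.06], [-1.34, 1.32], [0.26, 2.42], [-1.36, 4.5], [0.01, 1.98], [-2.84, 2.84]. Speed limits (rad/s): [2.79, 2.79, 3.14, 3.14, 3.14, 3.14, 3.14].

### API

Orientations are given as a unit quaternion [x, y, z, w].
In Python, from station import arm, snapshot, camera_info, ticket gives the robot as it stands. Calls block until the motion is done:
- arm.movep(position, orientation): joint-space move of the TCP to a pose.
- arm.line_to(position, velocity=0.15, ori=None): straight line of the TCP; ori=None keeps the orientation; velocity is the mean speed in m/s.
- arm.move_j(angles): joint-space move.
- arm.move_gripper(opening, effort=None): opening from 0.0 (shut) to 1.0 (fully open); effort is the grip in N (None keeps the last); returns when the fingers have stopped.
- arm.pause(seconds).
- arm.ik(position, orientation): joint angles nearest the present ones, or None.
- snapshot(name): name is "scene" or "side" or "wrist"; returns the picture (384x512x3 uint8, blue, green, red); there is no depth.
- camera_info(name): a dict with "fx", "fy", "cx", "cy" (pixels), "R" (3x3) and "t" (3): a world point X has camera coordinates R X + t; the wrist camera has in their place "T_tool_cam" (4x4, takes a point from camera to tool coordinates, whose origin is the TCP and whose axes are the flange's). Camera axes: x right, y down, z forward; pixel columns grow to the right and rows downward; lengths in m; the calibration is good to about 2 mm. A picture is of the moment at which its call begins: read the wrist's pose just before it. camera_info takes no time and is no camera call.
A pose or a line that the arm cannot do raises arm.MotionError and nothing moves.
- ticket.finish_job(): hands the job in; it is judged then, once.
Readings, each from a call of its own:
- arm.read_time(): time.
- arm.read_joint_positions(): joint angles.
- arm.read_dq(): joint speeds.
- arm.read_effort(): joint torques, N m.
- arm.read_tool_pos(): TCP position.
- arm.read_eef_rot(): TCP orientation.
- arm.read_ft_force(): force on the tool from outside, world axes, zero at the start.
- arm.read_wrist_torque(): the same for the moment, N m.
- arm.read_opening(): opening from 0.0 (shut) to 1.0 (fully open).
- arm.read_finger_force(): force on a finger pad.
Only numpy, scipy, OpenCV 4.12 (cv2) and the standard library are available. Lean on these libraries where they do the work, as an engineer would, in place of code of your own. Each camera call takes 0.05 s, during which the arm holds its last target. There are 200 camera calls.

## Working session

There is one attempt and no reset: what is moved stays moved. The work goes in short steps, each a Python script; the robot and the scene stay as the last script left them, time stands still between calls to the robot, and variables do not carry over. Pictures are saved under pics/ and viewed, at most 14 in all, crops included, and the job is handed in when it is done.

```bash
ls; mkdir -p pics; python3 - <<'E'
from station import arm,snapshot,camera_info
import cv2
for n in("scene","side","wrist"):
    cv2.imwrite(f"pics/{n}0.png",snapshot(n)); print(n,camera_info(n))
print(arm.read_tool_pos(),arm.read_eef_rot(),arm.read_time())
E
```

```text
pics
scene {'fx': 421.700832114272, 'fy': 421.700832114272, 'cx': 251.0637812433014, 'cy': 186.2221306116142, 'R': array([[ 0.28707904,  0.95784121,  0.01121796],
       [ 0.71998025, -0.20803454, -0.66208011],
       [-0.63183389,  0.19814603, -0.74934911]]), 't': array([-0.14018575, -0.22212242,  1.48317658])}
side {'fx': 474.5499842146811, 'fy': 474.5499842146811, 'cx': 255.97102070635458, 'cy': 190.09447481514724, 'R': array([[ 0.99172493, -0.12767588, -0.01343601],
       [-0.0967818 , -0.67475743, -0.73166638],
       [ 0.0843501 ,  0.72691215, -0.68153047]]), 't': array([-0.46661256,  0.16918558,  1.34277089])}
wrist {'fx': 284.83505270911155, 'fy': 284.83505270911155, 'cx': 257.23319064663264, 'cy': 191.92346948813864, 'T_tool_cam': array([[ 8.36678185e-04, -9.64548550e-01, -2.63904140e-01,
         6.69648825e-02],
       [ 9.99999650e-01,  8.01434987e-04,  2.41204771e-04,
         9.32144449e-05],
       [-2.11517016e-05, -2.63904249e-01,  9.64548883e-01,
        -7.05322207e-02],
       [ 0.00000000e+00,  0.00000000e+00,  0.00000000e+00,
         1.00000000e+00]])}
[0.18122735 0.62375457 0.30299017] [ 1.40885856e-01  9.90025337e-01 -9.93874751e-04 -1.43275125e-04] 0.15
```

View pics/scene0.png

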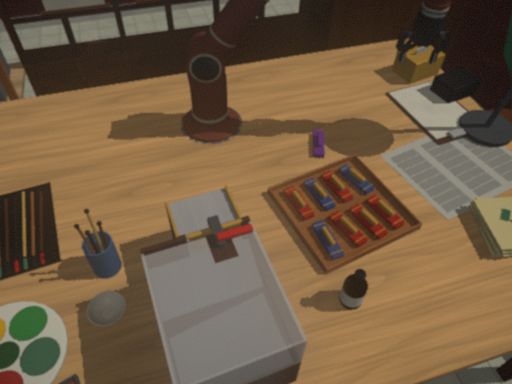

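View pics/side0.png

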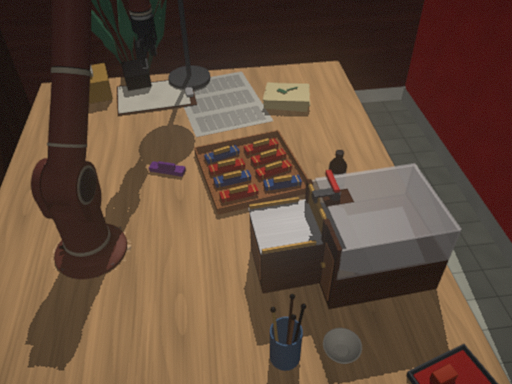

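The scene view shows five red bars at about (299,201), (337,187), (347,229), (365,219) and (385,210), and three blue ones at (319,193), (356,179) and (327,240). The purple decoy lies outside the tray at (318,143). The box sits at about (215,290) and the red lever at (235,231). The side view agrees.

```bash
cat > h.py <<'E'
from station import arm,snapshot,camera_info
import numpy as np, cv2
from scipy.spatial.transform import Rotation as Ro
def cam(n):
    c=camera_info(n); K=np.array([[c['fx'],0,c['cx']],[0,c['fy'],c['cy']],[0,0,1]])
    if n=='wrist':
        T=np.eye(4);T[:3,:3]=Ro.from_quat(arm.read_eef_rot()).as_matrix();T[:3,3]=arm.read_tool_pos()
        W=np.linalg.inv(T@c['T_tool_cam']);R,t=W[:3,:3],W[:3,3]
    else: R,t=np.array(c['R']),np.array(c['t'])
    return K,R,t
def shot(n):
    C=cam(n); return C,snapshot(n)
def ray(C,p):
    K,R,t=C; return -R.T@t, R.T@np.linalg.solve(K,[p[0],p[1],1])
def plane(C,p,z):
    o,d=ray(C,p); return o+d*(z-o[2])/d[2]
def tri(C1,p1,C2,p2):
    (o1,d1),(o2,d2)=ray(C1,p1),ray(C2,p2); d1/=np.linalg.norm(d1);d2/=np.linalg.norm(d2)
    s=np.linalg.lstsq(np.c_[d1,-d2],o2-o1,rcond=None)[0]; a,b=o1+s[0]*d1,o2+s[1]*d2
    return (a+b)/2,np.linalg.norm(a-b)
def proj(C,X):
    K,R,t=C; u=K@(R@np.asarray(X)+t); return u[:2]/u[2]
def mask(im,c):
    h=cv2.cvtColor(im,cv2.COLOR_BGR2HSV);H,S,V=cv2.split(h)
    if c=='red': m=((H<8)|(H>172))&(S>150)&(V>70)
    if c=='blue': m=(H>100)&(H<128)&(S>90)&(V>40)
    if c=='brass': m=(H>13)&(H<32)&(S>120)&(V>110)
    return m.astype(np.uint8)*255
def blobs(im,c,amin):
    n,l,s,ce=cv2.connectedComponentsWithStats(cv2.morphologyEx(mask(im,c),cv2.MORPH_CLOSE,np.ones((3,3))))
    return [(ce[i],s[i,4],cv2.minAreaRect(np.argwhere(l==i)[:,::-1].astype(np.float32))) for i in range(1,n) if s[i,4]>=amin]
E
python3 - <<'E'
from h import *
a=cv2.imread('pics/scene0.png');b=cv2.imread('pics/side0.png')
cv2.imwrite('pics/c0.png',np.vstack([cv2.resize(a[165:295,130:330],(800,520),interpolation=2)]))
cv2.imwrite('pics/c1.png',cv2.resize(b[150:310,230:470],(800,533),interpolation=2))
S={}
for n,im in(('scene',a),('side',b)):
    for c in('red','blue'):
        for ce,ar,_ in blobs(im,c,40): print(n,c,ce.round(1),ar,plane(cam(n),ce,.028).round(3))
E
```

```text
scene red [337.2 188.3] 268 [0.425 0.285 0.028]
scene red [288.9 190.7] 48 [0.394 0.144 0.028]
scene red [384.5 212.6] 330 [0.546 0.376 0.028]
scene red [305.3 211.2] 139 [0.479 0.162 0.028]
scene red [367.8 222.1] 347 [0.563 0.315 0.028]
scene red [347.4 229.7] 349 [0.571 0.249 0.028]
scene red [234.  231.8] 285 [ 0.492 -0.049  0.028]
scene red [ 41.8 258.1] 51 [ 0.433 -0.544  0.028]
scene red [ 16.3 265.8] 60 [ 0.439 -0.605  0.028]
scene red [  9.8 377.7] 245 [ 0.721 -0.6    0.028]
side red [466.8 105.6] 13669 [1.343 0.503 0.028]
side red [504.5  27.2] 53 [1.829 1.127 0.028]
side red [267.5 153.4] 289 [0.552 0.325 0.028]
side red [248.8 147.6] 56 [0.493 0.366 0.028]
side red [226.2 166.4] 222 [0.408 0.277 0.028]
side red [272.9 169.1] 211 [0.558 0.242 0.028]
side red [332.  180.2] 133 [0.734 0.162 0.028]
side red [238.1 192.9] 235 [0.434 0.145 0.028]
side red [453.1 370.9] 1460 [ 0.844 -0.488  0.028]
side blue [245.  174.3] 49 [0.465 0.229 0.028]
side blue [218.4 179.5] 47 [0.378 0.216 0.028]
side blue [294.8 179.3] 42 [0.619 0.182 0.028]
```

View pics/c0.png

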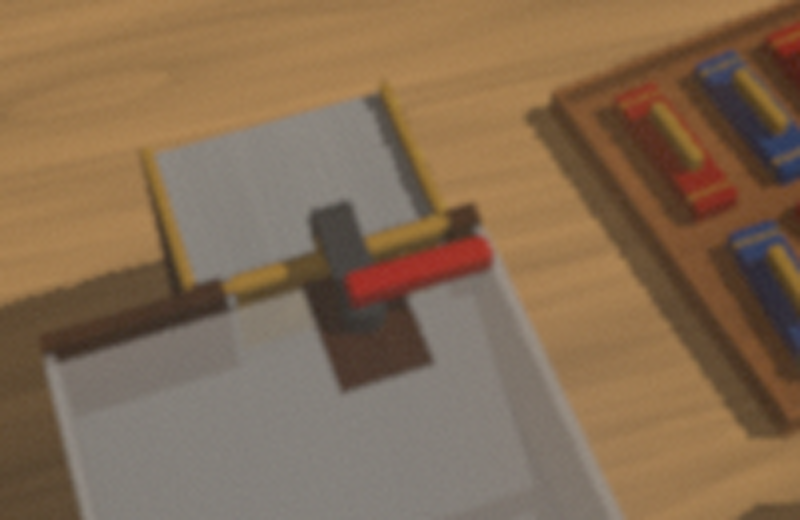

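View pics/c1.png

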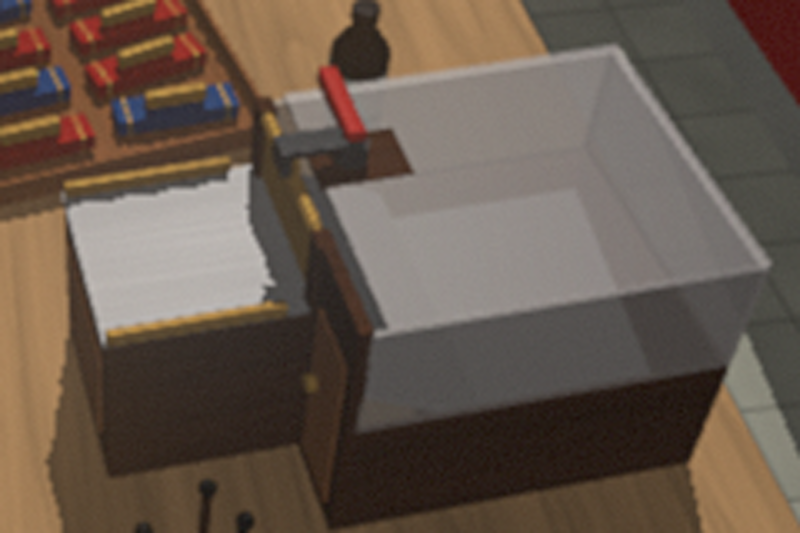

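The box crops show the rim ends, the shut lever pointing along +y and the brass flap. I'll triangulate these.

```bash
python3 - <<'E'
from h import *
A,B=cam('scene'),cam('side')
P={'+yf':((226.3,186.3),(249.5,205.5)),'-yf':((167.5,203),(262.4,251.4)),'+yb':((240,217.5),(299,198.6)),'-yb':((177,237.5),(315.5,241.5))}
X={}
for k,(a,b) in P.items():
    x,e=tri(A,a,B,b);X[k]=x;print(k,x.round(4),round(e,4))
for k in('+y','-y'): d=X[k+'b']-X[k+'f'];print(k,np.hypot(*d[:2]),np.arctan2(d[1],d[0]))
d=X['+yf']-X['-yf'];print('w',np.hypot(*d[:2]),np.arctan2(-d[0],d[1]))
print('latch pivot?',tri(A,(217,238),B,(337,190)),'handle end',tri(A,(252,228),B,(328,172)))
E
```

```text
+yf [ 0.4486 -0.0554  0.169 ] 0.0007
-yf [ 0.4601 -0.207   0.1658] 0.0037
+yb [ 0.5726 -0.0577  0.1867] 0.0149
-yb [ 0.5837 -0.2056  0.1842] 0.0118
+y 0.12397344878410177 -0.019081249004528438
-y 0.12352928995622456 0.011451761729775398
w 0.15206335388582745 0.07598323553500581
latch pivot? (array([ 0.65381564, -0.12386028,  0.25803742]), np.float64(0.002473453530938463)) handle end (array([ 0.64890097, -0.04950351,  0.25389668]), np.float64(0.0017398383951912025))
```

Yaw is about +0.07 and the flap lies at about (0.609, −0.125). The rims, at z about 0.17, and the lever, at z about 0.254, match the text. Next I'll take closer wrist views.

```bash
cat >> h.py <<'E'
def q(psi,tilt=0):
    # tool down, tool x at heading psi+pi (camera toward robot for psi~0); tilt: body leans back (-x of psi), tips forward
    M=Ro.from_euler('z',psi)*Ro.from_euler('y',-tilt)*Ro.from_matrix(np.array([[-1,0,0],[0,1,0],[0,0,-1.]]))
    return M.as_quat()
E
python3 - <<'E'
from h import *
import pickle
print(Ro.from_quat(arm.read_eef_rot()).as_matrix().round(2).tolist())
D={}
for i,p in enumerate([(.45,.30,.30),(.45,.19,.30),(.50,-.10,.36),(.46,-.16,.36)]):
    try:
        arm.movep(p,q(0)); D[i]=shot('wrist'); cv2.imwrite(f'pics/w{i}.png',D[i][1]); print(arm.read_tool_pos().round(3),arm.read_time())
    except arm.MotionError as e: print(i,e)
pickle.dump(D,open('D.pkl','wb'))
for x,t in((-.155,.0),(-.155,.3),(-.155,.5),(-.05,.3),(-.05,.5),(-.05,.0)):
    tip=np.array([.609,-.125,.166])+x*np.array([np.cos(.07),np.sin(.07),0])
    R=Ro.from_quat(q(.07,t)); p=tip-R.apply([0,0,.073]); print(x,t,R.apply([0,0,1]).round(2),arm.ik(p,q(.07,t)))
E
```

```text
[[-0.96, 0.28, -0.0], [0.28, 0.96, -0.0], [0.0, -0.0, -1.0]]
[0.449 0.302 0.3  ] 1.75
[0.45  0.191 0.3  ] 2.3167
[ 0.5   -0.097  0.36 ] 3.5167
[ 0.46  -0.158  0.36 ] 3.9583
-0.155 0.0 [ 0.  0. -1.] [ 0.21825239  0.43404554  0.03660285  1.99920714 -0.02364691  0.70873373
  1.91021391]
-0.155 0.3 [ 0.29  0.02 -0.96] [ 0.40047063  0.35359918 -0.11066151  2.21770103 -0.23678583  0.29997693
  2.1595837 ]
-0.155 0.5 [ 0.48  0.03 -0.88] [ 1.16560606  0.57104362 -1.14405871  2.34958144  1.57386692  0.3738461
  0.39122361]
-0.05 0.3 [ 0.29  0.02 -0.96] [ 0.27460404  0.47277639 -0.05614698  1.9774623  -0.15488709  0.40911378
  2.00249626]
-0.05 0.5 [ 0.48  0.03 -0.88] [ 0.47855205  0.46184455 -0.28390839  2.131538   -0.30965478  0.09158323
  2.1959865 ]
-0.05 0.0 [ 0.  0. -1.] [ 0.1690671   0.56658979  0.02923583  1.73239334 -0.0210177   0.8429128
  1.84851681]
```

View pics/w1.png

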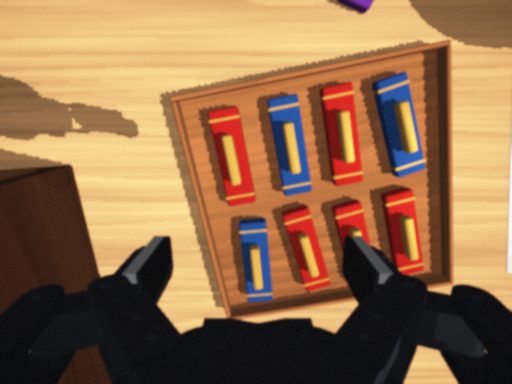

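View pics/w2.png

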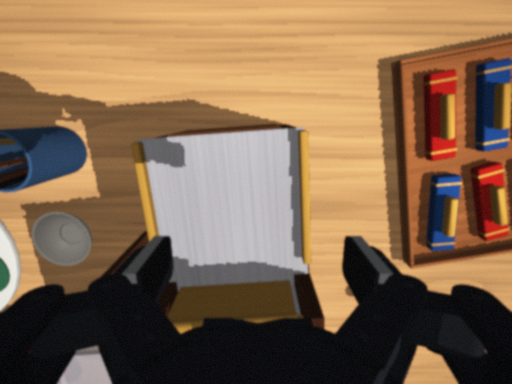

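```bash
python3 - <<'E'
from h import *
import pickle
D=pickle.load(open('D.pkl','rb'))
for i in(0,1,2,3):
    C,im=D[i]
    for c in('red','blue','brass'):
        for ce,ar,r in blobs(im,c,150): print(i,c,ce.round(0),ar,plane(C,ce,.03).round(3)[:2],np.round(r[1],0))
E
```

```text
0 red [240.  89.] 280 [0.355 0.282] [ 9. 32.]
0 red [250. 135.] 1740 [0.406 0.293] [78. 31.]
0 red [129. 112.] 299 [0.381 0.155] [ 9. 34.]
0 red [145. 156.] 1728 [0.431 0.167] [78. 33.]
0 red [259. 181.] 200 [0.461 0.304] [ 7. 29.]
0 red [310. 195.] 303 [0.48  0.368] [11. 29.]
0 red [155. 201.] 206 [0.487 0.174] [ 8. 30.]
0 red [260. 208.] 285 [0.496 0.306] [11. 28.]
0 red [319. 233.] 1280 [0.53  0.382] [63. 29.]
0 red [210. 213.] 288 [0.504 0.243] [10. 29.]
0 red [272. 244.] 1243 [0.546 0.322] [63. 28.]
0 red [225. 249.] 1259 [0.553 0.26 ] [64. 29.]
0 blue [294.  81.] 238 [0.347 0.343] [ 8. 31.]
0 blue [306. 126.] 1570 [0.395 0.358] [78. 31.]
0 blue [187. 101.] 227 [0.368 0.222] [ 8. 30.]
0 blue [200. 145.] 1493 [0.418 0.234] [77. 30.]
0 blue [320. 170.] 152 [0.448 0.379] [ 6. 27.]
0 blue [209. 190.] 150 [0.474 0.243] [ 5. 27.]
0 blue [168. 225.] 247 [0.519 0.188] [ 9. 28.]
0 blue [180. 263.] 833 [0.573 0.2  ] [61. 27.]
0 brass [74.  9.] 2803 [0.276 0.109] [218.  30.]
0 brass [412.  20.] 7488 [0.285 0.467] [ 50. 202.]
0 brass [ 84. 145.] 7562 [0.418 0.097] [225. 370.]
0 brass [59. 5
[... 2986 characters left out ...]
.562 0.266] [37.  9.]
2 brass [453. 217.] 305 [0.58  0.196] [ 8. 37.]
2 brass [429. 369.] 1339 [0.863 0.206] [38. 54.]
3 red [482. 105.] 209 [0.381 0.144] [ 8. 27.]
3 red [478. 143.] 966 [0.432 0.149] [26. 67.]
3 red [ 81. 370.] 1010 [ 0.827 -0.469] [47. 35.]
3 blue [ 85. 186.] 3576 [ 0.494 -0.409] [59. 98.]
3 blue [484. 204.] 177 [0.52  0.175] [ 7. 26.]
3 blue [477. 236.] 745 [0.572 0.176] [25. 56.]
3 brass [241. 103.] 92120 [ 0.378 -0.181] [306. 511.]
3 brass [491. 146.] 377 [0.435 0.168] [42.  9.]
3 brass [ 34. 221.] 343 [ 0.548 -0.493] [25. 19.]
3 brass [490. 242.] 289 [0.582 0.198] [ 8. 36.]
3 brass [500. 291.] 538 [0.668 0.233] [30. 34.]
3 brass [429. 368.] 1377 [0.823 0.142] [37. 54.]
```

The wrist view confirms it: reds at (232,155), (341,133), (306,249), (352,235) and (403,232); blues at (290,144), (400,124) and (256,262). The red ones fit the paid orders by their colour, and the only lookalike is the purple one outside the tray. The box view shows ledge rims from about (136,143) to (152,238) and from (305,131) to (305,262).

```bash
python3 - <<'E'
from h import *
import pickle
D=pickle.load(open('D.pkl','rb'))
C0,C1,C2=D[0][0],D[1][0],D[2][0]
for n,a,b in(('r',(137,161),(231,159)),('r',(250,137),(347,136)),('r',(222,256),(309,256)),('r',(322,239),(411,238)),('b',(196,148),(291,147)),('b',(310,127),(407,126)),('b',(174,274),(256,267))):
    print(n,tri(C0,a,C1,b)[0].round(4),tri(C0,a,C1,b)[1].round(4))
for nm,p in(('-yf',(136,143)),('-yb',(152,238)),('+yf',(305,131)),('+yb',(305,262))): print(nm,plane(C2,p,.172).round(4))
im=cv2.resize(D[3][1],(800,600),interpolation=2); cv2.imwrite('pics/w3b.png',im)
# rib yaw via red bars' outline (red or blue + brass within): use minAreaRect of plane-mapped stripe pixels
for ce,ar,r in blobs(D[0][1],'brass',300):
    if max(r[1])<60 and min(r[1])<14:
        bx=cv2.boxPoints(r); e=sorted([(bx[i]+bx[(i+1)%4])/2 for i in range(4)],key=lambda v:v[1]); 
        a,b=plane(C0,e[0],.04),plane(C0,e[-1],.04); d=b-a; print(ce.round(),((a+b)/2).round(3),'len',np.hypot(*d[:2]).round(3),'yaw',np.arctan2(d[1],d[0]).round(3))
E
```

```text
r [0.4356 0.1594 0.0346] 0.002
r [0.4077 0.2936 0.0381] 0.0004
r [0.559  0.2571 0.0391] 0.0007
r [0.5334 0.3837 0.0411] 0.0002
b [0.4208 0.2301 0.0344] 0.0006
b [0.3965 0.3626 0.0352] 0.0002
b [0.5884 0.1892 0.0248] 0.0086
-yf [ 0.4589 -0.206   0.172 ]
-yb [ 0.5513 -0.2002  0.172 ]
+yf [ 0.4477 -0.0549  0.172 ]
+yb [ 0.5769 -0.0486  0.172 ]
[310. 127.] [0.398 0.361 0.04 ] len 0.058 yaw 0.336
[250. 137.] [0.409 0.293 0.04 ] len 0.059 yaw 0.197
[196. 148.] [0.421 0.231 0.04 ] len 0.058 yaw 0.195
[137. 161.] [0.435 0.162 0.04 ] len 0.059 yaw 0.188
[322. 239.] [0.535 0.384 0.04 ] len 0.061 yaw 0.269
[273. 251.] [0.551 0.323 0.04 ] len 0.061 yaw 0.311
[222. 256.] [0.558 0.258 0.04 ] len 0.061 yaw 0.309
```

View pics/w3b.png

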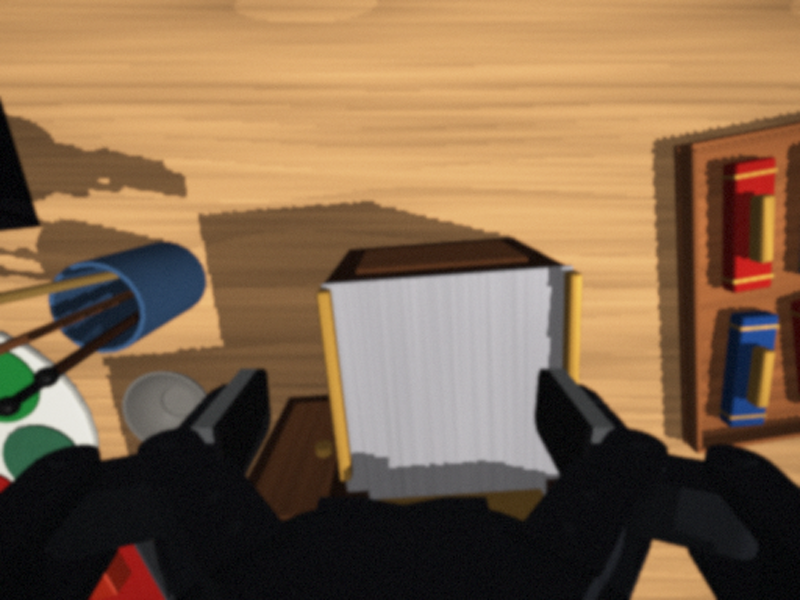

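```bash
cat >> h.py <<'E'
O=np.array([.6085,-.122,0]);YAW=.067
def bw(x,y,z): return O+Ro.from_euler('z',YAW).apply([x,y,z])
def tip(p,psi=YAW,tilt=0,L=.073,v=.15,joint=False):
    Q=q(psi,tilt); P=np.asarray(p)-Ro.from_quat(Q).apply([0,0,L])
    arm.movep(P,Q) if joint else arm.line_to(P,velocity=v,ori=Q)
def lever(opening,log=True):
    th=np.linspace(-.02,1.5,9) if opening else np.linspace(1.6,.03,9)
    s=-1 if opening else 1
    f=lambda t,off,z: bw(.045+.05*np.sin(t)+s*off*np.cos(t), .05*np.cos(t)-s*off*np.sin(t), z)
    arm.move_gripper(0.0,40)
    tip(f(th[0],.034,.30),joint=True); tip(f(th[0],.034,.242),v=.1)
    for t in th:
        tip(f(t,.022,.242),v=.08)
        if log: print(round(t,2),arm.read_ft_force().round(1))
    tip(f(th[-1],.027,.242),v=.1); tip(f(th[-1],.027,.33),v=.15)
E
python3 - <<'E'
from h import *
lever(True)
C,im=shot('scene'); print(arm.read_time())
cv2.imwrite('pics/l1.png',cv2.resize(im[165:315,130:330],(800,600),interpolation=2))
E
```

```text
-0.02 [ 0.3 -0.1  0.5]
0.17 [-0.2  0.3 -0.1]
0.36 [-0.8 -0.6 -1.1]
0.55 [-1.3  0.3 -0.4]
0.74 [-1.7  0.7  0. ]
0.93 [-0.8  0.9 -0.5]
1.12 [-0.4  0.4 -0.6]
1.31 [0.1 0.2 0.3]
1.5 [0.1 0.1 0.3]
9.8083
```

View pics/l1.png

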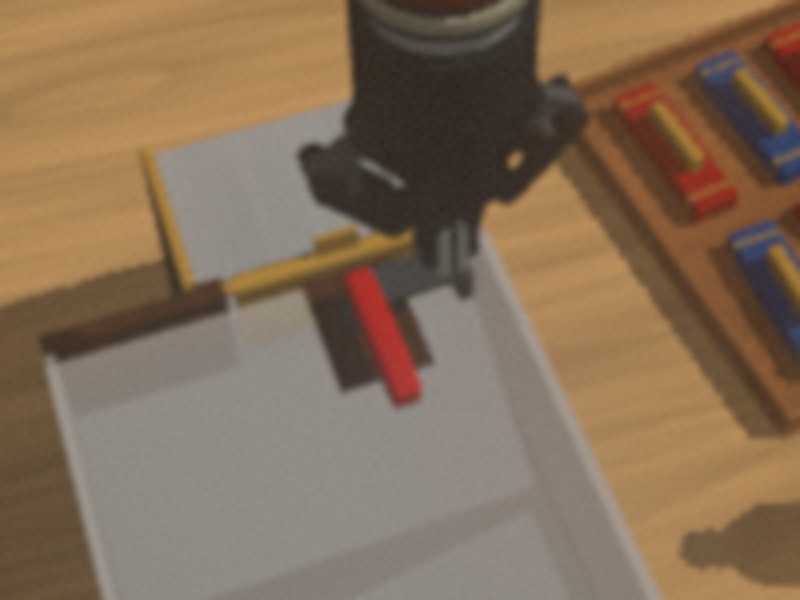

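The lever is now along the box's +x, handle from (355,275) to (405,395), and the tab at (335,240) is clear of the hook. Next is picking.

```bash
cat >> h.py <<'E'
import time
def ribs(C,im,z=.04):
    out=[]
    red,blue=mask(im,'red'),mask(im,'blue')
    for ce,ar,r in blobs(im,'brass',150):
        if min(r[1])<4 or max(r[1])/min(r[1])<2.2: continue
        bx=cv2.boxPoints(r); L=[((bx[i]+bx[(i+1)%4])/2,(bx[(i+2)%4]+bx[(i+3)%4])/2) for i in(0,1)]
        a,b=max(L,key=lambda e:np.hypot(*(e[0]-e[1])))
        A,B=sorted([plane(C,a,z),plane(C,b,z)],key=lambda v:v[0]); d=B-A; l=np.hypot(*d[:2])
        if not .045<l<.07: continue
        k=np.zeros_like(red); cv2.circle(k,tuple(int(v) for v in ce),int(max(r[1])*.8),255,-1)
        nr,nb=(red&k>0).sum(),(blue&k>0).sum()
        u=d/l; c=(A+B)/2; ends=[proj(C,[*(c+s*.045*u)[:2],z-.016]) for s in(-1,1)]
        isred=all(0<=e[0]<512 and 0<=e[1]<384 and red[int(e[1])-2:int(e[1])+3,int(e[0])-2:int(e[0])+3].any() for e in ends)
        out.append((c,np.arctan2(d[1],d[0]),l,isred,ce))
    return out
def pick(t):
    t=np.asarray(t)
    arm.move_gripper(1.0,60)
    arm.movep([max(t[0],.41)-.0,t[1],.26],q(.2))
    C,im=shot('wrist')
    R=[r for r in ribs(C,im) if r[3]]
    for r in R: print('  rib',r[0].round(3),round(r[1],2),round(r[2],3),r[4].round())
    r=min(R,key=lambda r:np.hypot(*(r[0][:2]-t)))
    c,y=r[0],r[1]
    assert np.hypot(*(c[:2]-t))<.04 and abs(y)<.7,(c,y)
    arm.move_gripper(.4)
    tip([c[0],c[1],.09],psi=y,joint=True); tip([c[0],c[1],.026],psi=y,v=.1)
    print('  down',arm.read_ft_force().round(1))
    arm.move_gripper(0.0,60); o1=arm.read_opening()
    tip([c[0],c[1],.12],psi=y,v=.15)
    print('  grip',c.round(3),round(y,2),'open',round(o1,3),round(arm.read_opening(),3),arm.read_finger_force(),arm.read_time())
    return y
def place(y,x=-.073,yoff=0.):
    p=arm.read_tool_pos(); tip([p[0],p[1],.27],psi=y,v=.3)
    tip(bw(x,yoff,.25),joint=True); print('  carry open',round(arm.read_opening(),3))
    tip(bw(x,yoff,.183),v=.12); print('  on ledge',arm.read_ft_force().round(1),round(arm.read_opening(),3))
    arm.move_gripper(.35); tip(bw(x,yoff,.25),v=.2)
def push(yoff=0.,x1=-.04):
    arm.move_gripper(0.0)
    tip(bw(-.158,yoff,.23),tilt=.3,joint=True); tip(bw(-.158,yoff,.167),tilt=.3,v=.12); print('  behind',arm.read_ft_force().round(1))
    tip(bw(x1,yoff,.167),tilt=.3,v=.07); print('  pushed',arm.read_ft_force().round(1)); arm.pause(.4)
    tip(bw(-.09,yoff,.167),tilt=.3,v=.2); tip(bw(-.09,yoff,.26),tilt=.3,v=.25)
E
python3 - <<'E'
from h import *
y=pick((.436,.161)); place(y)
tip(bw(-.14,0,.40),joint=True)
C,im=shot('wrist'); cv2.imwrite('pics/p1.png',im)
for z in (.194,): print([(r[0].round(3),round(r[1],3),round(r[2],3)) for r in ribs(C,im,z)], bw(-.073,0,.194),arm.read_time())
E
```

```text
rib [0.435 0.16  0.04 ] 0.2 0.059 [256. 176.]
  rib [0.408 0.293 0.04 ] 0.2 0.059 [386. 177.]
  rib [0.559 0.256 0.04 ] 0.31 0.059 [316. 294.]
  down [ 0.7 -0.5 -0.3]
  grip [0.435 0.16  0.04 ] 0.2 open 0.113 0.116 59.26550209522247 15.0
  carry open 0.125
  on ledge [ 0.  -0.7 -0.9] 0.115
[(array([ 0.535, -0.127,  0.194]), np.float64(0.068), np.float64(0.06)), (array([ 0.671, -0.449,  0.194]), np.float64(-1.504), np.float64(0.059))] [ 0.53566379 -0.12688734  0.194     ] 19.0833
```

View pics/p1.png

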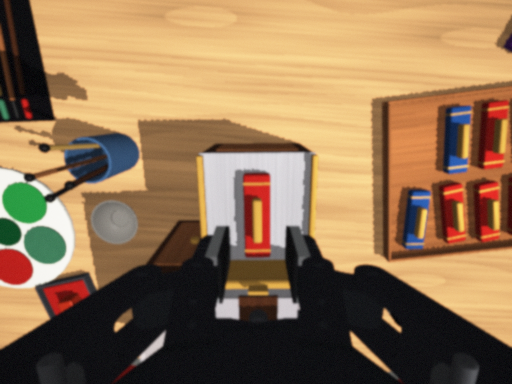

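The bar lies straight on the ledge, with its rib at (257,218), exactly where it was meant to go. Now I'll push it in.

```bash
python3 - <<'E'
from h import *
push()
arm.movep([.45,.15,.36],q(.1))
C,im=shot('scene'); C2,im2=shot('side'); print(arm.read_time())
cv2.imwrite('pics/p2.png',np.hstack([cv2.resize(im[165:365,130:330],(400,400),interpolation=2),cv2.resize(im2[150:310,230:470],(400,400),interpolation=2)]))
E
```

```text
behind [ 0.5 -0.   1.1]
  pushed [-0.7  0.2 -0. ]
25.3333
```

View pics/p2.png

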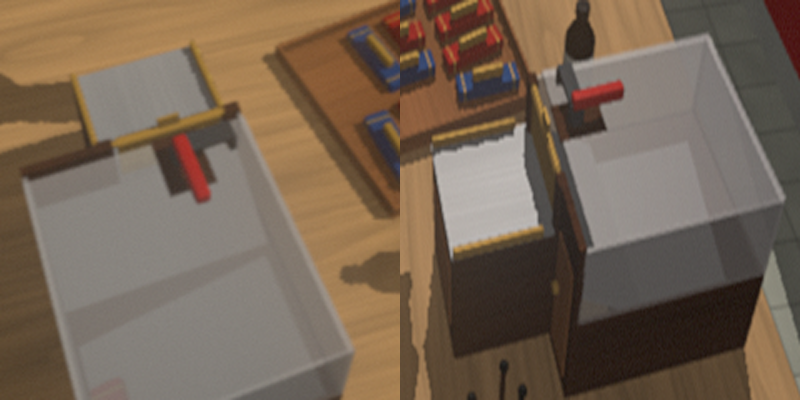

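The ledge is empty, the flap is shut, and the bar shows through the clear wall deep in the box at (110,390), in the right rear corner. I'll continue with checks in the loop.

```bash
cat >> h.py <<'E'
def onledge():
    tip(bw(-.14,0,.40),joint=True); C,im=shot('wrist')
    cv2.imwrite(f'pics/led{int(arm.read_time())}.png',im)
    R=[r for r in ribs(C,im,.194) if np.hypot(*(r[0]-bw(-.073,0,.194))[:2])<.09]
    for r in R: print('  ledge',Ro.from_euler('z',-YAW).apply(r[0]-O).round(3),round(r[1]-YAW,3),r[3])
    return R
def one(t):
    place(pick(t)); R=onledge()
    assert len(R)==1
    b=Ro.from_euler('z',-YAW).apply(R[0][0]-O)
    assert abs(b[0]+.073)<.012 and abs(b[1])<.02 and abs(R[0][1]-YAW)<.12
    push(yoff=b[1]); print('  after:',len(onledge()),arm.read_time())
E
python3 - <<'E'
from h import *
one((.408,.293)); one((.559,.257))
E
```

```text
rib [0.408 0.293 0.04 ] 0.2 0.059 [259. 176.]
  rib [0.558 0.258 0.04 ] 0.3 0.063 [204. 293.]
  rib [0.55  0.322 0.04 ] 0.3 0.063 [260. 297.]
  rib [0.535 0.384 0.04 ] 0.25 0.061 [314. 295.]
  down [-0.   0.4  0.2]
  grip [0.408 0.293 0.04 ] 0.2 open 0.122 0.118 59.8418927192688 29.8333
  carry open 0.123
  on ledge [ 0.3  0.2 -2.1] 0.121
  ledge [-0.074 -0.     0.194] 0.0 True
  behind [-0.  -0.3  0.5]
  pushed [-0.2 -0.1  0.1]
  after: 0 40.15
  rib [0.56  0.257 0.04 ] 0.31 0.059 [259. 179.]
  rib [0.536 0.384 0.04 ] 0.27 0.059 [382. 181.]
  rib [0.552 0.322 0.04 ] 0.3 0.059 [321. 184.]
  down [0.1 0.4 0.5]
  grip [0.56  0.257 0.04 ] 0.31 open 0.119 0.118 60.33217191696167 45.5583
  carry open 0.115
  on ledge [-0.5 -0.5 -1.1] 0.112
  ledge [-0.072  0.001  0.194] 0.001 True
  behind [-0.2  0.8  0. ]
  pushed [-0.7  0.6  0.4]
  after: 0 55.675
```

```bash
python3 - <<'E'
from h import *
one((.552,.322)); one((.536,.384))
arm.movep([.45,.15,.36],q(.1))
C,im=shot('scene'); C2,im2=shot('side'); print(arm.read_time())
cv2.imwrite('pics/p3.png',np.hstack([cv2.resize(im[165:384,130:349],(400,400),interpolation=2),cv2.resize(im2[150:310,230:470],(400,400),interpolation=2)]))
E
```

```text
rib [0.536 0.385 0.04 ] 0.26 0.06 [321. 175.]
  rib [0.552 0.323 0.04 ] 0.3 0.06 [260. 178.]
  down [ 0.4 -0.1  0.6]
  grip [0.552 0.323 0.04 ] 0.3 open 0.121 0.119 60.71197986602783 61.2667
  carry open 0.113
  on ledge [-0.7 -0.2 -1.5] 0.116
  ledge [-0.073  0.     0.194] 0.001 True
  behind [ 0.2  1.2 -0.2]
  pushed [ 0.7  0.  -0.1]
  after: 0 71.5667
  rib [0.536 0.385 0.04 ] 0.27 0.059 [260. 178.]
  down [-0.3 -0.5  0.4]
  grip [0.536 0.385 0.04 ] 0.27 open 0.119 0.118 60.81964373588562 77.3417
  carry open 0.114
  on ledge [ 0.5  0.8 -2. ] 0.114
  ledge [-0.073  0.001  0.194] 0.001 True
  behind [-0.1 -0.4  0.3]
  pushed [-0.  -0.2 -1.1]
  after: 0 87.8333
89.1
```

View pics/p3.png

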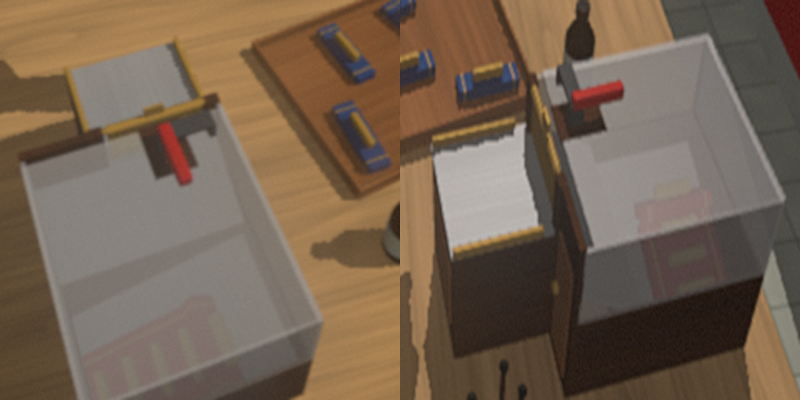

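All the reds lie side by side in the well, their ribs from about (95,385) to (205,330). The flap looks shut, and only blues remain in the tray. Now I'll latch it.

```bash
python3 - <<'E'
from h import *
lever(False)
arm.movep([.45,.15,.40],q(.1))
C,im=shot('scene'); C2,im2=shot('side'); print(arm.read_time())
cv2.imwrite('pics/p4.png',np.hstack([cv2.resize(im[165:384,130:430],(400,400),interpolation=2),cv2.resize(im2[150:310,230:470],(400,400),interpolation=2)]))
E
```

```text
1.6 [ 0.6  0.3 -0.8]
1.4 [ 0.6  0.2 -0.3]
1.21 [ 0.8 -0.6  0.3]
1.01 [ 0.5 -0.6  0.4]
0.82 [ 0.3 -0.2 -0.4]
0.62 [-0.  -0.5 -0.4]
0.42 [0.5 0.6 0.3]
0.23 [1.4 0.8 0.4]
0.03 [ 0.3 -0.   0.2]
96.3667
```

View pics/p4.png

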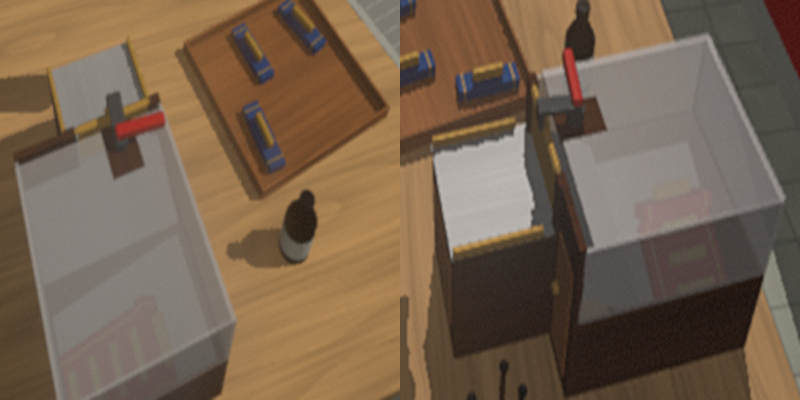

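The lever is back along +y with its hook over the tab, and the three blues are still in the tray. I'll check the angle against the start picture, then hand in.

```bash
python3 - <<'E'
from h import *
C,im=shot('scene'); C2,im2=shot('side')
g=lambda i,c:min((b for b in blobs(i,'red',60)),key=lambda b:np.hypot(*(b[0]-c)))[0]
a=tri(C,g(im,(234,232)),C2,g(im2,(332,180)))[0]
b=tri(C,g(cv2.imread('pics/scene0.png'),(234,232)),C2,g(cv2.imread('pics/side0.png'),(332,180)))[0]
print(a.round(4),b.round(4)); r=bw(.045,0,.254)
an=lambda v:np.arctan2(*(Ro.from_euler('z',-YAW).apply(v-r))[:2]); print(an(a),an(b))
if abs(an(a)-an(b))<.12:
    from station import ticket
    print(ticket.finish_job())
E
```

```text
[ 0.6527 -0.088   0.2592] [ 0.65   -0.0876  0.2587]
0.04459735261385413 -0.04157162344576379
the job is handed in; nothing more can be done
None
```

I've handed the job in at about 97 s of the 210 s limit: all five red paperweights are in the collection box, the flap hangs shut, and the lever is turned back to within about 0.09 rad of its starting position. The three blue ones are still in the tray, and I saw no sign that the ink bottle, dish or brush pot was touched. The judge gave no verdict, so this rests on my own pictures.

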